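# Clear the weight and tip open the cover tub

## Robot

A 7-joint arm with a two-finger parallel gripper is mounted at the origin on the work surface. World frame = base frame: x ahead of the robot, y to its left, z up, the work surface at z = 0. Lengths are in m, angles in rad, forces in N, time in s.
With the tool pointing down it reaches from about 0.4 to 0.875 m from the base axis. Payload 19.3 kg.
Tool frame: the origin (TCP) lies on the centre line of the jaws, within the pads' length; the fingertips stand 14 mm ahead of it and the grasp point (between the pads) lies 5 mm behind it; z points along the fingers, y is the line along which they close (so a half turn about z gives the same grasp; the last joint's range is limited). The gripper opens to 85 mm and grips with 20 to 120 N. Pads are 22 mm wide; open, the fingers measure 114 mm over their backs; the gripper's body (76 mm by 85 mm) begins 54 mm behind the grasp point. The pads swing forward as they close: fully open they stand 13 mm farther back than shut.
Start: joints at [1.172, 0.521, -0.036, 1.599, 0.021, 1.021, -0.113], TCP at [0.202, -0.592, 0.214] pointing down, gripper open.
Joint ranges: [-2.91, 2.91], [-0.3, 2.13], [-1.5, 1.42], [0.17, 2.43], [-1.26, 4.41], [0.16, 1.93], [-2.52, 2.52]. Speed limits (rad/s): [1.89, 1.89, 2.39, 2.39, 3.01, 3.01, 3.01].

## Interface

Orientations are given as [roll, pitch, yaw] about the fixed x, y, z axes, in that order (R = Rz(yaw) Ry(pitch) Rx(roll)).
In Python, from workcell import bot, grab_frame, regions_of gives the robot as it stands. The module is installed in compiled form; this text tells all that it offers.
- The arm moves only by the tool play_rows, never from a script. Its argument "plan" is a list of rows, each a list of 3 entries, a list of its own where there are three numbers: the shift along the tool's x, y, z in units of 2.5 cm (1.0 is 2.5 cm), then the turn, a rotation vector about the tool's x, y, z in units of 0.15 rad (1.0 is 0.15 rad), then the closure, from -1 (fully open) to 1 (shut). In form: [[[tx, ty, tz], [rx, ry, rz], jaw], ...]. A call has 1 to 20 rows; each row shifts and turns the commanded pose from where the row before left it, along the tool's axes as they then stand; what a row does not reach is not made up. A row lasts 1/8 s, in which the tool goes at most 62.5 mm and 10.7 degrees, less where a joint would pass 70% of its speed; a pose out of reach is approached as far as the arm can. A call with a number of a shift or a turn outside -1 to 1 is refused whole. A call with a gripper value outside its range is refused whole. The fingers move at their own pace and stop on an object; "newtons" is the grip in N (left out, the last holds). Time passes only in rows, so rows that do not move let the fingers close. It gives the time, the measured TCP pose, the force, the opening and the grip force at its end, in the units of the state.
- bot.observe(): the state, without advancing time (a new reading comes with each control period).
- grab_frame(name): name is "side" or "top"; returns a dict with "pixels" (384x512x3 uint8, red, green, blue), "depth" (384x512 float32, m along the optical axis (not along the pixel's ray), 0 where there is no reading), "camera_matrix" (3x3 intrinsics, pixels), "distortion" ([k1, k2, p1, p2, k3] as OpenCV has them; the pictures are not rectified), "R" (3x3) and "t" (3): a world point X has camera coordinates R X + t. Camera axes: x right, y down, z forward; pixel columns grow to the right and rows downward; lengths in m; the calibration is good to about 2 mm. A picture is of the moment at which its call begins.
- bot.job_done(): hands the job in; it is judged then, once.
Trained networks look in the newest picture that a camera, given by its name, has taken for a name from the list of things; names that differ only in an ending like _2 or _b are one class to them, and where a whole thing is asked for, a point or a joint stands for the part that bears it (a point fixed in the world has none). Each returns a list of dicts, best first, with "p" (0 to 1); they miss things now and then, are a little off and sometimes report something else, mostly with a low value. They report only what shows in the picture. A call takes as long as a camera call.
- regions_of(thing, camera): "mask" (384x512 bool, what is visible of it) and "box" ([left, top, right, bottom] in pixels, round what is visible of it).
The state is a dict: "clock": time; "qpos": joint angles; "qd": joint speeds; "joint_efforts": joint torques, N m; "position": TCP position; "tool_rot": TCP orientation; "force": force on the tool from outside, world axes, zero at the start; "moment": the same for the moment, N m; "grip_width": finger opening in m; "finger_force": force on a finger pad.
Only numpy, scipy, OpenCV 4.12 (cv2) and the standard library are available. Lean on these libraries where they do the work, as an engineer would, in place of code of your own. Each camera call takes 0.05 s, during which the arm holds its last target. There are 200 camera calls.

## Task

The tub of finished covers has to be opened for inspection. First slide the round metal weight off its lid and park it flat in the middle of the steel stand beside the tub, while the lid stays shut; then tip the loose lid up by its overhanging edge until it leans back by itself against the wire rest, its rear edge still standing on the tub's rear ledge. Leave the other things on the bench where they are, and do not drop or tip over the weight.

Things in the scene. Friction and masses are not known exactly. Their poses are not given: they have to be found in the camera images.
- tub: Fixed grey plastic tub of black round covers, 126 (x) by 134 (y) mm. Origin: centre of its underside on the bench. Its x axis points to its rear (roughly the robot's left), so its front is on the robot's right. Front wall's outer face at x=-60 mm; rim under the lid 70 mm high; side guides beside the lid, |y| 62 to 67 mm, 75 mm high.
- tub_ledge (a point): Middle of the tub's rear ledge, on its top face 70 mm above the bench. The ledge is 20 mm deep (tub x=40 to 60 mm); right behind it is a rear stop 6 mm thick that rises 8 mm above it, flush with the shut lid's top. The lid tips about its rear edge on this ledge.
- rest_bar (a point): Middle (on the axis) of the level crossbar of the wire rest, 8 mm steel rod, 100 mm long, fixed to the tub behind the rear stop on two uprights at tub x=94, y=+-50 mm; 191 mm above the bench. The open lid leans on it about 15 degrees past upright.
- lid: Loose flat black plastic lid, 138 (x) by 120 (y) by 8 mm, about 0.18 kg, no handle. Origin: centre of its underside; its z axis points out of its top face. It lies on the tub's rim between the side guides (2 mm play) with its rear edge on the rear ledge, 2 mm from the stop; its front edge overhangs the tub's front wall by 20 mm, with free space below down to the bench.
- lid_front (a point): Middle of the lid's front (overhanging) edge face, half-way through its thickness.
- lid_rear (a point): Middle of the lid's rear edge face, half-way through its thickness; the lid tips about this edge.
- weight: Loose plain aluminium disc, 96 mm diameter, 26 mm high, about 0.55 kg, lying on the lid (underside 78 mm above the bench). Too wide to grasp. Origin: centre of its underside.
- stand: Fixed steel stand, a flat plate 116 by 116 mm on four legs, top 76 mm above the bench, beside the tub on the side near the robot or on the side away from it, 5 mm from the tub's side guide. Origin: centre of its footprint on the bench.
- tote: Fixed open white plastic box with rejected covers, 116 by 116 mm, 60 mm high, on the other side of the tub. Not for the weight. Origin: centre of its underside.
- cleaner: Loose white plastic bottle, 56 mm diameter, 150 mm high, to the far left. Leave alone. Origin: centre of its underside.
- loupe: Loose black and clear stand magnifier, 60 mm diameter, 56 mm high, to the far right. Leave alone. Origin: centre of its underside.
- cover: Loose black plastic round cover, 100 mm diameter, 8 mm high, lying on the bench to the left of the tub. Leave alone. Origin: centre of its underside.

How it is judged:
By the outcome, as a careful person would: the job done as asked, in the order asked, and still so for the second after the job is handed in, with the robot touching nothing.
It also fails if it takes over 64 s, if anything falls off the work surface, if the arm or the gripper's body presses on something with over 40 N, if the wrist force passes 120 N, or if a joint passes its speed limit or range.

## Working session

There is one attempt and no reset: what is moved stays moved. The work goes in short steps, Python scripts to look and compute and a tool call to move; the robot and the scene stay as the last step left them, time stands still between calls to the robot, and variables do not carry over. Pictures are saved under pics/ and viewed, at most 10 in all, crops included, and the job is handed in when it is done.

Besides the shell and the picture viewer there is one more tool, called after "Call:" as name([rows], argument=value, ...), one row to a line, values as JSON. play_rows: Moves the arm, as the interface text tells. Its arguments: {"type":"object","properties":{"plan":{"type":"array"},"newtons":{"type":"number"}},"required":["plan"]}

```bash
mkdir -p pics; cat > h.py <<'E'
import numpy as np, cv2
from workcell import bot, grab_frame, regions_of
def cloud(f):
    K=f["camera_matrix"];d=np.array(f["distortion"],float);D=f["depth"]
    v,u=np.mgrid[0:384,0:512]
    n=cv2.undistortPoints(np.stack([u,v],-1).reshape(-1,1,2).astype(float),np.array(K,float),d).reshape(384,512,2)
    P=np.dstack([n[...,0]*D,n[...,1]*D,D])
    X=(P-np.array(f["t"]).reshape(3))@np.array(f["R"])
    X[D==0]=np.nan
    return X
E
python3 - <<'E'
from h import *
o=bot.observe();print({k:np.round(v,3) for k,v in o.items()})
im=[]
for c in ("top","side"):
    f=grab_frame(c);im.append(f["pixels"]);X=cloud(f);np.save(c+".npy",X)
    for t in ("tub","lid","weight","stand","tote","rest_bar"):
        r=regions_of(t,c)
        if r:
            m=r[0]["mask"];P=X[m];P=P[~np.isnan(P[:,0])]
            print(c,t,round(r[0]["p"],2),r[0]["box"],np.round(np.percentile(P,[2,50,98],axis=0),3).tolist() if len(P) else None)
            if t in("weight","lid","stand","tote"):
                z={"weight":.104,"lid":.078,"stand":.076,"tote":.06}[t]
                Q=P[abs(P[:,2]-z)<.006]
                if len(Q)>20: print("   top rect",cv2.minAreaRect((Q[:,:2]*1000).astype(np.float32)),np.median(Q[:,2]),len(Q), cv2.minEnclosingCircle((Q[:,:2]*1000).astype(np.float32)))
cv2.imwrite("pics/a.png",np.hstack([cv2.resize(i,(400,300)) for i in im])[...,::-1])
cv2.imwrite("pics/top.png",im[0][...,::-1]);cv2.imwrite("pics/side.png",im[1][...,::-1])
E
```

```text
{'clock': np.float64(0.0), 'qpos': array([ 1.172,  0.522, -0.036,  1.6  ,  0.021,  1.021, -0.113]), 'qd': array([ 0.   , -0.   , -0.001, -0.001,  0.   ,  0.001,  0.001]), 'joint_efforts': array([-4.0000e-03, -9.2711e+01,  1.9780e+00, -3.6993e+01,  1.8000e-02,
        8.0000e-03,  0.0000e+00]), 'position': array([ 0.202, -0.591,  0.213]), 'tool_rot': array([-3.14 ,  0.   ,  0.329]), 'force': array([-0.361,  0.234,  0.428]), 'moment': array([ 0.008,  0.017, -0.041]), 'finger_force': np.float64(0.0), 'grip_width': np.float64(0.085)}
top tub 0.81 [211.3, 171.3, 266.5, 229.3] [[0.482, -0.013, -0.0], [0.536, 0.101, 0.075], [0.625, 0.137, 0.197]]
top lid 0.93 [223.2, 179.7, 276.7, 227.2] [[0.491, -0.049, 0.072], [0.548, 0.02, 0.079], [0.615, 0.09, 0.101]]
   top rect ((552.801513671875, 20.533546447753906), (138.289306640625, 124.37918090820312), 82.46443176269531) 0.07889449177536866 955 ((551.6464233398438, 19.895814895629883), 89.8433609008789)
top weight 0.74 [382.5, 185.9, 407.9, 200.4] [[0.57, -0.464, 0.002], [0.593, -0.43, 0.056], [0.62, -0.408, 0.062]]
top tote 0.84 [223.1, 226.0, 2
[... 1171 characters left out ...]
43.0] [[0.626, -0.037, 0.005], [0.687, 0.035, 0.075], [0.74, 0.078, 0.078]]
   top rect ((681.9939575195312, 16.816574096679688), (118.8967514038086, 116.56475067138672), 82.62555694580078) 0.07573609909204987 975 ((683.1376953125, 19.431499481201172), 79.12195587158203)
side tote 0.84 [283.7, 211.1, 333.6, 265.3] [[0.366, -0.011, 0.002], [0.424, 0.052, 0.029], [0.483, 0.114, 0.06]]
   top rect ((423.820068359375, 50.05696105957031), (120.25917053222656, 116.62979125976562), 83.05811309814453) 0.05864362126901263 315 ((423.436767578125, 50.079776763916016), 81.51689910888672)
side rest_bar 0.73 [227.4, 193.8, 287.8, 264.4] [[0.484, -0.011, -0.001], [0.553, 0.1, 0.059], [0.627, 0.137, 0.195]]
```

View pics/top.png

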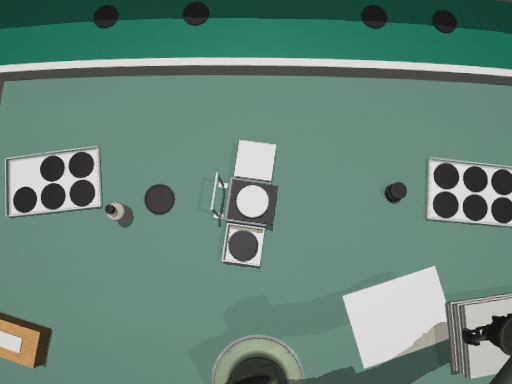

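View pics/side.png

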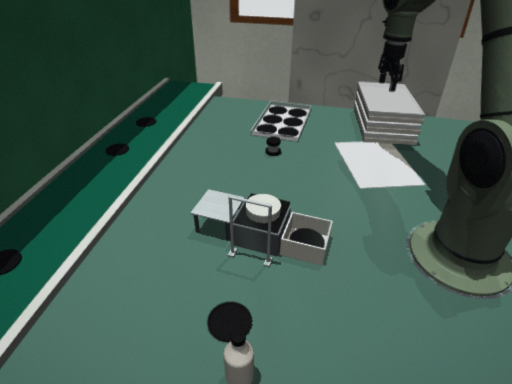

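```bash
cat >> h.py <<'E'
from scipy.spatial.transform import Rotation as Ro
def delta(p,rpy,p0=None,r0=None):
    o=bot.observe()
    p0=o["position"] if p0 is None else p0; r0=o["tool_rot"] if r0 is None else r0
    A=Ro.from_euler("xyz",r0);B=Ro.from_euler("xyz",rpy)
    return np.round(A.inv().apply(np.array(p)-p0)/.025,2),np.round((A.inv()*B).as_rotvec()/.15,2)
E
python3 - <<'E'
from h import *
for c in("top","side"):
    X=np.load(c+".npy").reshape(-1,3)
    def box(z0,z1,x0,x1,y0,y1):
        return X[(X[:,2]>z0)&(X[:,2]<z1)&(X[:,0]>x0)&(X[:,0]<x1)&(X[:,1]>y0)&(X[:,1]<y1)]
    W=box(.1,.108,.49,.615,-.04,.085);print(c,"W",len(W),cv2.minEnclosingCircle((W[:,:2]*1000).astype(np.float32)),W.mean(0))
    S=box(.07,.082,.626,.76,-.06,.1);print("S",len(S),cv2.minAreaRect((S[:,:2]*1000).astype(np.float32)))
    B=box(.18,.2,.45,.65,.05,.2);print("bar",len(B),np.round(B.mean(0),4),np.round(np.percentile(B,[0,100],axis=0),3).tolist())
    L=box(.075,.081,.48,.618,-.07,.11);print("L",cv2.minAreaRect((L[:,:2]*1000).astype(np.float32)))
print(delta([.48,-.33,.213],[np.pi,0,-.06]))
print(delta([.472,.033,.18],[np.pi,0,-.122],[.48,-.33,.213],[np.pi,0,-.06]))
E
```

```text
top W 697 ((551.6747436523438, 20.41389274597168), 47.78361129760742) [0.55137299 0.02042011 0.10451715]
S 1329 ((680.52734375, 18.075538635253906), (121.61913299560547, 123.36199188232422), 82.93321990966797)
bar 114 [0.565  0.1245 0.1945] [[0.512, 0.114, 0.183], [0.618, 0.134, 0.199]]
L ((553.3709716796875, 24.495834350585938), (146.35052490234375, 133.64691162109375), 83.1416015625)
side W 522 ((551.44384765625, 23.14150047302246), 49.00090408325195) [0.54918727 0.02578985 0.10369088]
S 976 ((682.4033203125, 17.081390380859375), (118.80426788330078, 116.38505554199219), 83.0506591796875)
bar 166 [0.563  0.1286 0.1919] [[0.512, 0.117, 0.18], [0.616, 0.137, 0.196]]
L ((551.7695922851562, 26.615951538085938), (148.8648223876953, 133.15338134765625), 82.83787536621094)
(array([13.91, -6.31,  0.03]), array([-0.  , -0.  ,  2.59]))
(array([ -1.19, -14.47,   1.32]), array([ 0.  , -0.  ,  0.41]))
```

Call:
play_rows([
  [[1, -0.7, 0], [0, 0, 0], -0.35],
  [[1, -0.7, 0], [0, 0, 0], -0.35],
  [[1, -0.7, 0], [0, 0, 0], -0.35],
  [[1, -0.7, 0], [0, 0, 0], -0.35],
  [[1, -0.7, 0], [0, 0, 0], -0.35],
  [[1, -0.7, 0], [0, 0, 0], -0.35],
  [[1, -0.7, 0], [0, 0, 0], -0.35],
  [[1, -0.7, 0], [0, 0, 0], -0.35],
  [[1, -0.7, 0], [0, 0, 0], -0.35],
  [[1, -0.7, 0], [0, 0, 0], -0.35],
  [[1, -0.7, 0], [0, 0, 0], -0.35],
  [[1, -0.7, 0], [0, 0, 0], -0.35],
  [[1, -0.7, 0], [0, 0, 0], -0.35],
  [[1, -0.7, 0], [0, 0, 0], -0.35],
  [[0.8, -1, 0], [0, 0, 0], -0.35],
  [[0.8, -1, 0], [0, 0, 0], -0.35],
  [[0.8, -1, 0], [0, 0, 0], -0.35],
  [[0.8, -1, 0], [0, 0, 0], -0.35],
  [[0, -1, 0], [0, 0, 0], -0.35],
  [[0, 0, 0], [0, 0, 0], -0.35],
])

```text
clock: 3.2
position: [0.4892, -0.101, 0.2139]
tool_rot: [-3.141, -0.0, 0.331]
force: [-0.3, -0.5, 0.0]
grip_width: 0.0579
finger_force: 0.0
```

```bash
python3 - <<'E'
from h import *
o=bot.observe();print(o["clock"],o["position"],o["tool_rot"],o["grip_width"],o["qpos"])
print(delta([.4715,.0241,.14],[np.pi,0,-.033]))
E
```

```text
3.2 [ 0.48915625 -0.1010142   0.21385135] [-3.14136180e+00 -1.56857700e-04  3.31192949e-01] 0.057924074389668026 [ 0.26276336  0.32939222 -0.2231687   1.91585303  0.09074697  0.90590087
 -1.24445509]
(array([ 0.96, -4.96,  2.96]), array([-0.  , -0.  ,  2.43]))
```

Call:
play_rows([
  [[0.2, -1, 0], [0, 0, 0], -0.35],
  [[0.2, -1, 0], [0, 0, 0], -0.35],
  [[0.2, -1, 0], [0, 0, 0], -0.35],
  [[0.2, -1, 0], [0, 0, 0], -0.35],
  [[0.16, -0.96, 0], [0, 0, 0], -0.35],
  [[0, 0, 0.6], [0, 0, 0.61], -0.35],
  [[0, 0, 0.6], [0, 0, 0.61], -0.35],
  [[0, 0, 0.6], [0, 0, 0.61], -0.35],
  [[0, 0, 0.6], [0, 0, 0.6], -0.35],
  [[0, 0, 0.5], [0, 0, 0], -0.35],
  [[0, 0, 0.5], [0, 0, 0], -0.35],
  [[0, 0, 0.5], [0, 0, 0], -0.35],
  [[0, 0, 0.5], [0, 0, 0], -0.35],
  [[0, 0, 0.3], [0, 0, 0], -0.35],
  [[0, 0, 0], [0, 0, 0], -0.35],
  [[0, 0, 0], [0, 0, 0], -0.35],
])

```text
clock: 5.2
position: [0.4722, 0.0226, 0.0965]
tool_rot: [-3.142, -0.0, -0.036]
force: [-0.3, 0.1, -0.2]
grip_width: 0.0579
finger_force: 0.0
```

```bash
python3 - <<'E'
from h import *
o=bot.observe();print(o["clock"],o["position"],o["tool_rot"],o["grip_width"])
f=grab_frame("side");im=f["pixels"][130:290,170:370];cv2.imwrite("pics/b.png",cv2.resize(im,(750,600))[...,::-1])
E
```

```text
5.2 [0.47219369 0.02263183 0.09646727] [-3.14151288e+00 -4.43393215e-04 -3.56955599e-02] 0.05794510071417117
```

View pics/b.png

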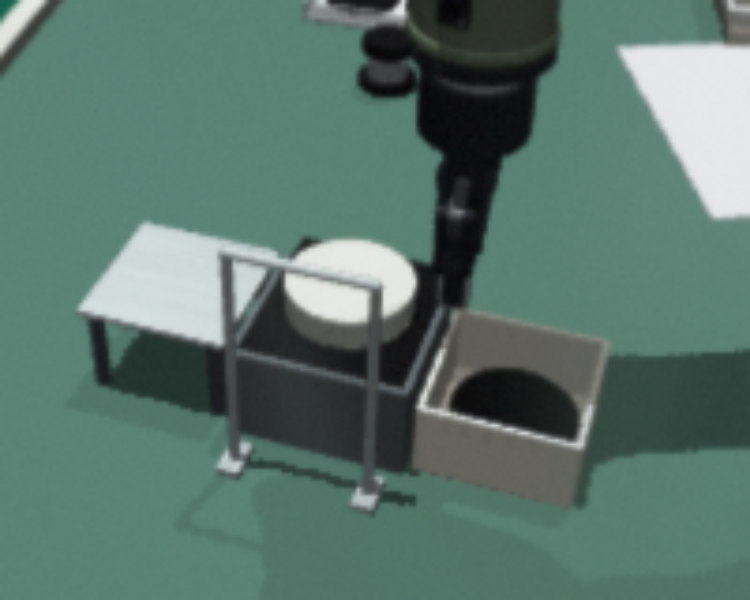

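Call:
play_rows([
  [[0.3, 0, 0], [0, 0, 0], -0.35],
  [[0.3, 0, 0], [0, 0, 0], -0.35],
  [[0.2, 0, 0], [0, 0, 0], -0.35],
  [[0.2, 0, 0], [0, 0, 0], -0.35],
  [[0.2, 0, 0], [0, 0, 0], -0.35],
  [[0.2, 0, 0], [0, 0, 0], -0.35],
  [[0.25, 0, 0], [0, 0, 0], -0.35],
  [[0.25, 0, 0], [0, 0, 0], -0.35],
  [[0.25, 0, 0], [0, 0, 0], -0.35],
  [[0.25, 0, 0], [0, 0, 0], -0.35],
  [[0.25, 0, 0], [0, 0, 0], -0.35],
  [[0.25, 0, 0], [0, 0, 0], -0.35],
  [[0.25, 0, 0], [0, 0, 0], -0.35],
  [[0.25, 0, 0], [0, 0, 0], -0.35],
  [[0.15, 0, 0], [0, 0, 0], -0.35],
  [[0, 0, 0], [0, 0, 0], -0.35],
])

```text
clock: 7.25
position: [0.5608, 0.0194, 0.0961]
tool_rot: [-3.142, 0.0, -0.036]
force: [-0.1, 0.4, -0.3]
grip_width: 0.0577
finger_force: 0.0
```

```bash
cat >> h.py <<'E'
def weight(c="side"):
    f=grab_frame(c);X=cloud(f).reshape(-1,3)
    m=(X[:,2]>.098)&(X[:,2]<.108)&(X[:,0]>.49)&(X[:,0]<.76)&(X[:,1]>-.06)&(X[:,1]<.1)
    W=X[m];C=(W[:,:2]*1000).astype(np.float32)
    return len(W),cv2.minEnclosingCircle(C),np.round(np.percentile(W,[1,50,99],axis=0),3).tolist(),f
E
python3 - <<'E'
from h import *
o=bot.observe();print(o["clock"],o["position"],o["tool_rot"],o["force"])
for c in("side","top"): print(weight(c)[:3])
f=grab_frame("side");im=f["pixels"][130:290,150:350];cv2.imwrite("pics/c.png",cv2.resize(im,(750,600))[...,::-1])
E
```

```text
7.25 [0.56077953 0.01944029 0.09612379] [-3.14155211e+00  9.57320649e-05 -3.58025206e-02] [-0.05346262  0.42841596 -0.28244367]
(456, ((550.4155883789062, 22.80963134765625), 48.947086334228516), [[0.505, -0.022, 0.099], [0.545, 0.036, 0.104], [0.594, 0.07, 0.106]])Traceback (most recent call last):
  File "<stdin>", line 3, in <module>
  File "h.py", line 21, in weight
    return len(W),cv2.minEnclosingCircle(C),np.round(np.percentile(W,[1,50,99],axis=0),3).tolist(),f
                                                     ~~~~~~~~~~~~~^^^^^^^^^^^^^^^^^^^^
    return _quantile_unchecked(
        a, q, axis, out, overwrite_input, method, keepdims, weights)
    return _ureduce(a,
                    func=_quantile_ureduce_func,
    ...<5 lines>...
                    overwrite_input=overwrite_input,
                    method=method)
    r = func(a, **kwargs)
    result = _quantile(arr,
                       quantiles=q,
    ...<2 lines>...
                       out=out,
                       weights=wgt)
    slices_having_nans = np.isnan(arr[-1, ...])
                                  ~~~^^^^^^^^^
IndexError: index -1 is out of bounds for axis 0 with size 0
```

```bash
python3 - <<'E'
from h import *
f=grab_frame("side");im=f["pixels"][130:290,150:350];cv2.imwrite("pics/c.png",cv2.resize(im,(750,600))[...,::-1])
X=cloud(f)
for t in("weight","lid"):
    r=regions_of(t,"side")
    for q in r: print(t,q["p"],q["box"],np.nanmedian(X[q["mask"]],axis=0))
E
```

```text
weight 0.57 [244.1, 192.9, 279.4, 225.7] [0.54590365 0.04609644 0.10303237]
weight 0.55 [224.2, 329.7, 253.9, 384.0] [0.51218539 0.45489006 0.09775337]
```

View pics/c.png

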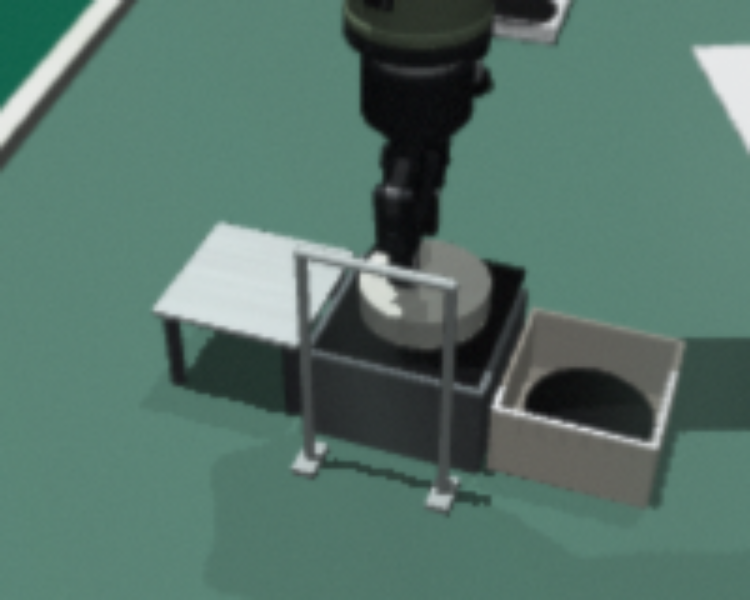

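```bash
python3 - <<'E'
from h import *
o=bot.observe();print(o["position"],o["grip_width"])
X=cloud(grab_frame("side"));
P=X.reshape(-1,3);M=P[(P[:,2]>.1075)&(P[:,2]<.3)&(abs(P[:,0]-.56)<.08)&(abs(P[:,1]-.02)<.085)]
for z in np.arange(.105,.3,.012):
    s=M[(M[:,2]>=z)&(M[:,2]<z+.012)]
    if len(s):print(round(z,3),len(s),s.min(0).round(3)[:2],s.max(0).round(3)[:2])
E
```

```text
[0.56055844 0.01941042 0.09624249] 0.05738451084808424
0.105 3 [ 0.536 -0.013] [0.56  0.055]
0.117 25 [ 0.549 -0.011] [0.572 0.061]
0.129 18 [ 0.549 -0.011] [0.572 0.06 ]
0.141 36 [ 0.549 -0.025] [0.572 0.064]
0.153 12 [ 0.546 -0.021] [0.572 0.076]
0.165 64 [ 0.547 -0.01 ] [0.575 0.081]
0.177 47 [ 0.542 -0.034] [0.574 0.084]
0.189 66 [ 0.542 -0.011] [0.577 0.086]
0.201 79 [0.54  0.006] [0.58  0.087]
0.213 141 [0.54  0.006] [0.58  0.088]
0.225 51 [0.55  0.027] [0.572 0.062]
0.237 71 [0.525 0.03 ] [0.594 0.059]
0.249 127 [0.523 0.024] [0.594 0.058]
0.261 130 [0.523 0.012] [0.594 0.059]
0.273 135 [0.523 0.02 ] [0.594 0.059]
0.285 120 [0.523 0.021] [0.594 0.058]
```

```bash
python3 - <<'E'
from h import *
f=grab_frame("side");X=cloud(f);g=f["pixels"].mean(2)
for u in (254,257,260,263):
    print(u,[(v,int(g[v,u]),*np.round(X[v,u],3).tolist()) for v in range(196,212,1)])
E
```

```text
254 [(196, 19, 0.564, 0.079, 0.171), (197, 21, 0.564, 0.08, 0.168), (198, 32, 0.568, 0.061, 0.15), (199, 33, 0.567, 0.062, 0.148), (200, 75, 0.567, 0.062, 0.145), (201, 187, 0.554, 0.127, 0.194), (202, 179, 0.553, 0.133, 0.195), (203, 118, 0.553, 0.133, 0.193), (204, 62, 0.568, 0.06, 0.13), (205, 70, 0.568, 0.057, 0.124), (206, 162, 0.573, 0.036, 0.103), (207, 200, 0.572, 0.042, 0.104), (208, 209, 0.571, 0.044, 0.103), (209, 203, 0.57, 0.047, 0.102), (210, 160, 0.569, 0.056, 0.106), (211, 197, 0.568, 0.058, 0.104)]
257 [(196, 17, 0.557, 0.078, 0.171), (197, 15, 0.556, 0.079, 0.169), (198, 14, 0.559, 0.064, 0.154), (199, 14, 0.56, 0.06, 0.148), (200, 27, 0.559, 0.063, 0.147), (201, 101, 0.547, 0.125, 0.194), (202, 192, 0.547, 0.129, 0.194), (203, 167, 0.546, 0.134, 0.195), (204, 97, 0.546, 0.132, 0.19), (205, 41, 0.559, 0.063, 0.131), (206, 53, 0.561, 0.053, 0.119), (207, 94, 0.563, 0.041, 0.105), (208, 102, 0.563, 0.043, 0.104), (209, 103, 0.562, 0.048, 0.104), (210, 101, 0.561, 0.053, 0.105), (211, 106, 0.561, 0.055, 0.103)]
260 [(196, 18, 0.549, 0.078, 0.172), (197, 34, 0.549, 0.07
[... 291 characters left out ...]
 0.121), (207, 89, 0.556, 0.037, 0.104), (208, 99, 0.555, 0.042, 0.104), (209, 103, 0.554, 0.046, 0.104), (210, 103, 0.554, 0.047, 0.102), (211, 104, 0.553, 0.055, 0.105)]
263 [(196, 104, 0.557, -0.009, 0.106), (197, 102, 0.556, -0.006, 0.105), (198, 104, 0.555, -0.003, 0.104), (199, 105, 0.555, 0.001, 0.103), (200, 105, 0.553, 0.009, 0.106), (201, 120, 0.553, 0.012, 0.105), (202, 128, 0.552, 0.014, 0.104), (203, 195, 0.532, 0.131, 0.195), (204, 181, nan, nan, nan), (205, 123, 0.532, 0.133, 0.19), (206, 106, 0.549, 0.033, 0.105), (207, 118, 0.548, 0.035, 0.103), (208, 126, 0.548, 0.037, 0.102), (209, 126, 0.547, 0.044, 0.104), (210, 112, 0.546, 0.048, 0.104), (211, 105, 0.545, 0.052, 0.104)]
```

Call:
play_rows([
  [[-0.7, 0, 0], [0, 0, 0], -0.35],
  [[-0.7, 0, 0], [0, 0, 0], -0.35],
  [[-0.7, 0, 0], [0, 0, 0], -0.35],
  [[-0.7, 0, 0], [0, 0, 0], -0.35],
  [[-0.7, 0, 0], [0, 0, 0], -0.35],
  [[-0.1, 0, 0.2], [0, 0, 0], -0.35],
  [[0, 0, 0.2], [0, 0, 0], -0.35],
  [[0, 0, 0.2], [0, 0, 0], -0.35],
  [[0, 0, 0.2], [0, 0, 0], -0.35],
  [[0, 0, 0], [0, 0, 0], -0.35],
  [[0, 0, 0], [0, 0, 0], -0.35],
])

```text
clock: 8.98
position: [0.4708, 0.0227, 0.0762]
tool_rot: [-3.142, 0.0, -0.036]
force: [-0.4, -0.9, -0.3]
grip_width: 0.0572
finger_force: 0.0
```

```bash
cat >> h.py <<'E'
def tip(c="side"):
    o=bot.observe();p=o["position"];f=grab_frame(c);P=cloud(f).reshape(-1,3);g=f["pixels"].mean(2).ravel()
    M=(abs(P[:,0]-p[0])<.025)&(abs(P[:,1]-p[1])<.06)&(P[:,2]<p[2]+.06)&(P[:,2]>p[2]-.03)&(g<70)
    M=P[M];M=M[np.argsort(M[:,2])]
    return p.round(4),o["force"].round(1),M[:14].round(3).tolist()
E
python3 - <<'E'
from h import *
print(tip());print(tip("top"))
E
```

```text
(array([0.4708, 0.0227, 0.0762]), array([-0.4, -0.9, -0.3]), [[0.487, 0.043, 0.046], [0.481, 0.002, 0.048], [0.486, 0.033, 0.049], [0.483, 0.012, 0.049], [0.49, 0.064, 0.05], [0.491, 0.076, 0.05], [0.484, 0.026, 0.05], [0.487, 0.043, 0.05], [0.492, 0.082, 0.051], [0.491, 0.074, 0.052], [0.484, 0.024, 0.052], [0.486, 0.034, 0.053], [0.483, 0.013, 0.053], [0.487, 0.044, 0.054]])
(array([0.4709, 0.0227, 0.0763]), array([0.5, 0.1, 0.8]), [])
```

```bash
python3 - <<'E'
from h import *
f=grab_frame("side");im=f["pixels"][170:250,230:330];cv2.imwrite("pics/d.png",cv2.resize(im,(750,600),interpolation=cv2.INTER_CUBIC)[...,::-1])
P=cloud(f);
M=(P[...,0]<.482)&(P[...,0]>.44)&(abs(P[...,1]-.022)<.06)&(P[...,2]>.068)&(P[...,2]<.14)
for v in np.where(M.any(1))[0]:
    us=np.where(M[v])[0];print(v,us.min(),us.max(),P[v,us].mean(0).round(3))
E
```

```text
194 297 297 [ 0.463 -0.009  0.128]
199 298 298 [ 0.459 -0.007  0.113]
200 297 298 [ 0.46  -0.005  0.111]
201 297 298 [ 0.46  -0.006  0.107]
202 297 297 [ 0.461 -0.006  0.103]
203 297 297 [ 0.461 -0.008  0.098]
209 295 295 [0.461 0.059 0.131]
210 287 295 [0.473 0.063 0.128]
211 287 295 [0.471 0.062 0.125]
212 287 295 [0.47  0.062 0.122]
213 287 294 [0.471 0.063 0.119]
214 287 294 [0.471 0.062 0.115]
215 287 294 [0.471 0.061 0.111]
216 287 294 [0.471 0.062 0.108]
217 287 294 [0.471 0.061 0.104]
218 292 293 [0.465 0.058 0.099]
```

View pics/d.png

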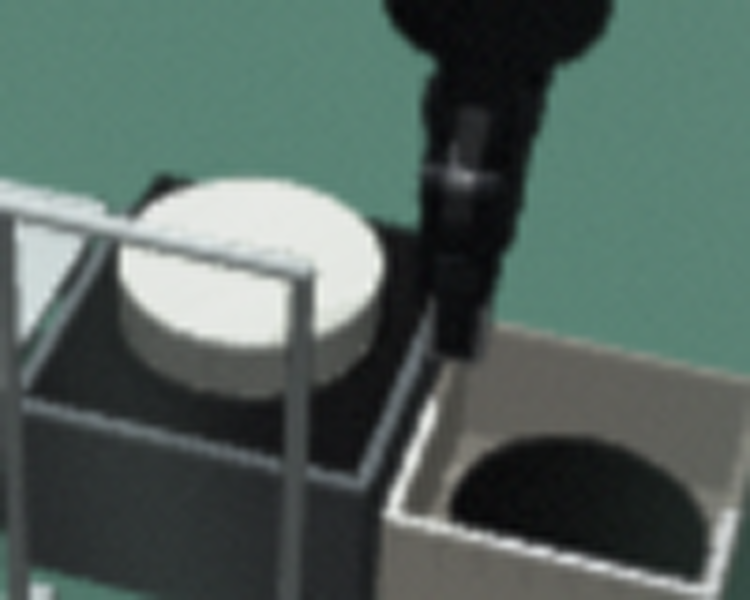

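Call:
play_rows([
  [[0, 0, 0.25], [0, 0, 0], -0.35],
  [[0, 0, 0.25], [0, 0, 0], -0.35],
  [[0.25, 0, 0], [0, 0, 0], -0.35],
  [[0.25, 0, 0], [0, 0, 0], -0.35],
  [[0.25, 0, 0], [0, 0, 0], -0.35],
  [[0.2, 0, 0], [0, 0, 0], -0.35],
  [[0.2, 0, 0], [0, 0, 0], -0.35],
  [[0.2, 0, 0], [0, 0, 0], -0.35],
  [[0.2, 0, 0], [0, 0, 0], -0.35],
  [[0.2, 0, 0], [0, 0, 0], -0.35],
])

```text
clock: 10.38
position: [0.5138, 0.0211, 0.0635]
tool_rot: [3.141, 0.002, -0.036]
force: [-6.0, 0.0, 2.8]
grip_width: 0.0579
finger_force: 3.0
```

```bash
python3 - <<'E'
from h import *
o=bot.observe();print(o["position"],o["tool_rot"],o["force"])
print(weight("side")[:3])
P=cloud(grab_frame("top")).reshape(-1,3)
W=P[(P[:,2]>.099)&(P[:,2]<.109)&(abs(P[:,0]-.6)<.11)&(abs(P[:,1]-.02)<.08)];print(len(W))
if len(W): print(cv2.minEnclosingCircle((W[:,:2]*1000).astype(np.float32)))
E
```

```text
[0.51382129 0.02110659 0.06352881] [ 3.14135193e+00  1.78908879e-03 -3.55946580e-02] [-5.96930520e+00  5.19516783e-03  2.78840788e+00]
(450, ((552.3823852539062, 24.9539794921875), 59.30103302001953), [[0.507, -0.024, 0.099], [0.566, 0.036, 0.104], [0.606, 0.067, 0.107]])
0
```

Call:
play_rows([
  [[0.25, 0, 0], [0, 0, 0], -0.35],
  [[0.25, 0, 0], [0, 0, 0], -0.35],
  [[0.25, 0, 0], [0, 0, 0], -0.35],
  [[0.25, 0, 0], [0, 0, 0], -0.35],
  [[0.25, 0, 0], [0, 0, 0], -0.35],
  [[0.25, 0, 0], [0, 0, 0], -0.35],
  [[0.25, 0, 0], [0, 0, 0], -0.35],
  [[0.25, 0, 0], [0, 0, 0], -0.35],
  [[0.25, 0, 0], [0, 0, 0], -0.35],
  [[0.25, 0, 0], [0, 0, 0], -0.35],
  [[0.25, 0, 0], [0, 0, 0], -0.35],
  [[0.25, 0, 0], [0, 0, 0], -0.35],
  [[0.25, 0, 0], [0, 0, 0], -0.35],
  [[0.25, 0, 0], [0, 0, 0], -0.35],
  [[0.25, 0, 0], [0, 0, 0], -0.35],
  [[0.2, 0, 0], [0, 0, 0], -0.35],
  [[0.15, 0, 0], [0, 0, 0], -0.35],
  [[0.1, 0, 0], [0, 0, 0], -0.35],
  [[0, 0, 0], [0, 0, 0], -0.35],
])

```text
clock: 12.85
position: [0.6197, 0.0173, 0.0638]
tool_rot: [-3.142, -0.0, -0.036]
force: [-0.8, -0.2, -1.8]
grip_width: 0.0578
finger_force: 0.7
```

```bash
python3 - <<'E'
from h import *
o=bot.observe();print(o["clock"],o["position"],o["tool_rot"],o["force"])
f=grab_frame("side");cv2.imwrite("pics/e.png",cv2.resize(f["pixels"][150:270,160:320],(800,600),interpolation=cv2.INTER_CUBIC)[...,::-1])
P=cloud(f).reshape(-1,3);g=f["pixels"].mean(2).ravel()
W=P[(P[:,2]>.096)&(P[:,2]<.108)&(P[:,0]>.61)&(P[:,0]<.8)&(abs(P[:,1]-.02)<.08)&(g>100)];print(len(W),cv2.minEnclosingCircle((W[:,:2]*1000).astype(np.float32)),np.percentile(W,[1,50,99],axis=0).round(3).tolist())
E
```

```text
12.85 [0.61967718 0.01731605 0.06375846] [-3.14150172e+00 -4.78826358e-04 -3.57721241e-02] [-0.84498734 -0.15923997 -1.81171746]
411 ((666.8509521484375, 17.86728286743164), 49.51241683959961) [[0.643, -0.027, 0.097], [0.679, 0.027, 0.102], [0.713, 0.063, 0.104]]
```

View pics/e.png

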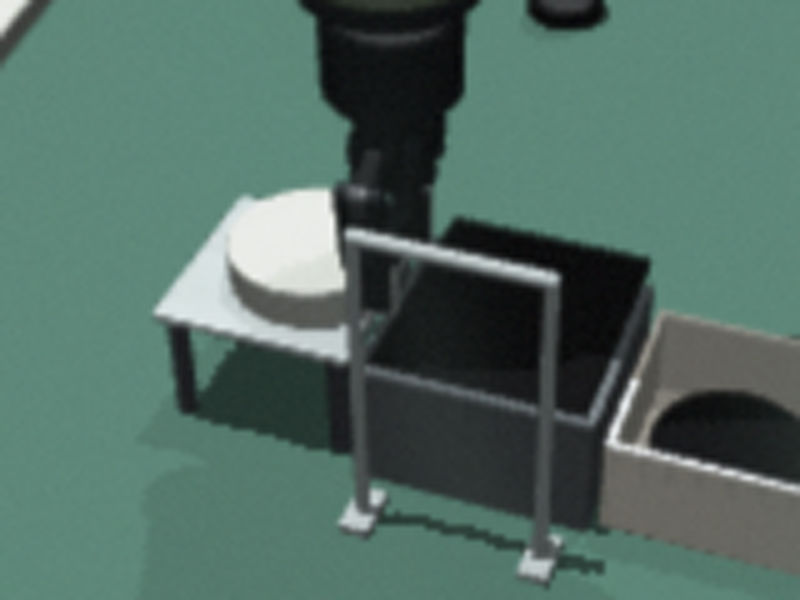

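Call:
play_rows([
  [[0.2, 0, 0], [0, 0, 0], -0.35],
  [[0.2, 0, 0], [0, 0, 0], -0.35],
  [[0.12, 0, 0], [0, 0, 0], -0.35],
  [[0, 0, 0], [0, 0, 0], -0.35],
  [[-0.3, 0, 0], [0, 0, 0], -0.35],
  [[-0.5, 0, 0], [0, 0, 0], -0.35],
  [[-0.8, 0, 0], [0, 0, 0], -0.35],
  [[-0.8, 0, 0], [0, 0, 0], -0.35],
  [[-0.8, 0, 0], [0, 0, 0], -0.35],
  [[-0.5, 0, 0], [0, 0, 0], -0.35],
  [[0, 0, 0], [0, 0, 0], -0.35],
])

```text
clock: 14.28
position: [0.5395, 0.0202, 0.064]
tool_rot: [3.142, -0.0, -0.036]
force: [0.7, -0.1, 0.4]
grip_width: 0.0575
finger_force: 0.0
```

```bash
python3 - <<'E'
from h import *
o=bot.observe();print(o["clock"],o["position"],o["tool_rot"],o["force"])
for c in("side","top"):
    f=grab_frame(c)
    P=cloud(f).reshape(-1,3)
    for z,n in((.102,"W"),(.076,"S")):
        W=P[(abs(P[:,2]-z)<.006)&(P[:,0]>.627)&(P[:,0]<.8)&(abs(P[:,1]-.02)<.08)]
        if len(W)>5:
            C=(W[:,:2]*1000).astype(np.float32);print(c,n,len(W),cv2.minEnclosingCircle(C),cv2.minAreaRect(C),np.median(W[:,2]))
    L=P[(abs(P[:,2]-.078)<.004)&(abs(P[:,0]-.552)<.061)&(abs(P[:,1]-.03)<.12)];print("lid",cv2.minAreaRect((L[:,:2]*1000).astype(np.float32)))
E
```

```text
14.275 [0.53950905 0.02017917 0.06399985] [ 3.14154840e+00 -1.99220278e-04 -3.55244939e-02] [ 0.67744816 -0.0656937   0.43951572]
side W 569 ((682.8724975585938, 14.944729804992676), 50.288944244384766) ((680.9558715820312, 15.928783416748047), (93.80195617675781, 96.59858703613281), 6.43858003616333) 0.1017547439460247
side S 392 ((682.779052734375, 23.151525497436523), 77.15348815917969) ((683.70263671875, 17.569072723388672), (118.62014770507812, 117.71873474121094), 83.7138671875) 0.07572332303631574
lid ((552.01171875, 41.33604431152344), (190.6696319580078, 121.7903060913086), 89.85655212402344)
top W 467 ((682.4571533203125, 13.174126625061035), 47.973812103271484) ((696.116943359375, 14.320659637451172), (67.0244140625, 92.33204650878906), 5.003024101257324) 0.1030927321579051
top S 293 ((698.9926147460938, 14.540969848632812), 70.70848846435547) ((698.52099609375, 13.094512939453125), (116.12067413330078, 87.77933502197266), 82.98735809326172) 0.07720793284692173
lid ((508.8702392578125, 97.27245330810547), (51.27837371826172, 38.533687591552734), 45.517520904541016)
```

Call:
play_rows([
  [[0, 0, -0.9], [0, 0, 0], -0.35],
  [[0, 0, -1], [0, 0, 0], -0.35],
  [[0, 0, -1], [0, 0, 0], -0.35],
  [[0, 0.5, -1], [0, 0, 0], -0.35],
  [[0, 1, -1], [0, 0, 0], -0.35],
  [[0, 1, -1], [0, 0, 0], -0.35],
  [[0, 1, -1], [0, 0, 0], -0.35],
  [[0, 1, -0.5], [0, 0, 0], -0.35],
  [[0, 1, 0], [0, 0, 0.57], -0.35],
  [[0, 1, 0], [0.7, 0, 0], -0.35],
  [[0, 0.7, -0.7], [1, 0, 0], -0.35],
  [[0, 0.6, -0.6], [1, 0, 0], -0.35],
  [[0, 0, 0], [1, 0, 0], 0],
  [[0, 0, 0], [1, 0, 0], 0],
  [[0, 0, 0], [1, 0, 0], 0.1],
  [[0, 0, 0], [1, 0, 0], 0.1],
  [[0, 0, 0], [1, 0, 0], 0.1],
  [[0, 0, 0], [0, 0, 0], 0.1],
])

```text
clock: 16.62
position: [0.5267, -0.1807, 0.2716]
tool_rot: [-1.984, 0.007, -0.125]
force: [-0.2, 1.3, 0.4]
grip_width: 0.0384
finger_force: 0.0
```

```bash
python3 - <<'E'
from h import *
o=bot.observe();print(o["clock"],o["position"],o["tool_rot"],o["force"],o["qpos"].round(2),o["grip_width"])
B=np.array([[np.cos(-.122),0,0],[0,0,0],[0,0,0]])
x=np.array([np.cos(-.122),np.sin(-.122),0]);z=np.array([.1219,.9925,0]);y=np.cross(z,x)
T=Ro.from_matrix(np.array([x,y,z]).T);A=Ro.from_euler("xyz",o["tool_rot"])
print("y",y,"turn",(A.inv()*T).as_rotvec()/.15,"shift",A.inv().apply(np.array([.530,-.16,.15])-o["position"])/.025)
E
```

```text
16.625 [ 0.52665145 -0.18074446  0.27156675] [-1.98401204  0.00721159 -0.12547399] [-0.23399941  1.31272871  0.40814758] [ 0.92  0.82 -0.35  1.49 -0.72  1.56 -0.83] 0.03839602403584264
y [ 0.          0.         -0.99995791] turn [ 2.75467577 -0.01220915 -0.05203215] shift [0.06411278 4.1157778  2.72181817]
```

Call:
play_rows([
  [[0, 0, 0], [0.7, 0, 0], 0.1],
  [[0, 0, 0], [0.7, 0, 0], 0.1],
  [[0, 0, 0], [0.7, 0, 0], 0.1],
  [[0, 0, 0], [0.65, 0, 0], 0.1],
  [[0, 0, 0], [0, 0, 0], 0.1],
])

```text
clock: 17.25
position: [0.5275, -0.1787, 0.2739]
tool_rot: [-1.576, 0.003, -0.121]
force: [0.3, -0.3, -0.4]
grip_width: 0.0386
finger_force: 0.0
```

```bash
python3 - <<'E'
from h import *
o=bot.observe();print(o["clock"],o["position"],o["tool_rot"],o["force"],o["qpos"].round(2),o["grip_width"])
f=grab_frame("side");cv2.imwrite("pics/f.png",cv2.resize(f["pixels"][80:260,210:450],(800,600),interpolation=cv2.INTER_CUBIC)[...,::-1])
P=cloud(f).reshape(-1,3);p=o["position"];g=f["pixels"].mean(2).ravel()
M=P[(abs(P[:,0]-p[0])<.05)&(abs(P[:,2]-p[2])<.08)&(P[:,1]<.03)&(P[:,1]>-.4)]
for y in np.arange(-.35,.03,.015):
    s=M[(M[:,1]>=y)&(M[:,1]<y+.015)]
    if len(s):print(round(y,3),len(s),s.min(0).round(3),s.max(0).round(3))
E
```

```text
17.25 [ 0.52754671 -0.17868618  0.27386616] [-1.57619405  0.0032097  -0.12053152] [ 0.27604159 -0.30615305 -0.44562347] [ 0.99  1.04 -0.43  1.44 -0.86  1.73 -0.77] 0.03862760744688308
-0.35 17 [ 0.478 -0.349  0.298] [ 0.504 -0.335  0.312]
-0.335 53 [ 0.478 -0.334  0.241] [ 0.545 -0.32   0.311]
-0.32 86 [ 0.478 -0.32   0.242] [ 0.502 -0.306  0.311]
-0.305 30 [ 0.492 -0.304  0.211] [ 0.523 -0.29   0.341]
-0.29 84 [ 0.494 -0.29   0.214] [ 0.532 -0.275  0.341]
-0.275 121 [ 0.498 -0.275  0.222] [ 0.533 -0.26   0.335]
-0.26 67 [ 0.5   -0.26   0.225] [ 0.531 -0.245  0.333]
-0.245 95 [ 0.505 -0.245  0.226] [ 0.532 -0.23   0.326]
-0.23 31 [ 0.509 -0.229  0.25 ] [ 0.532 -0.215  0.307]
-0.215 59 [ 0.511 -0.214  0.244] [ 0.534 -0.2    0.306]
-0.2 28 [ 0.514 -0.2    0.248] [ 0.532 -0.192  0.299]
```

View pics/f.png

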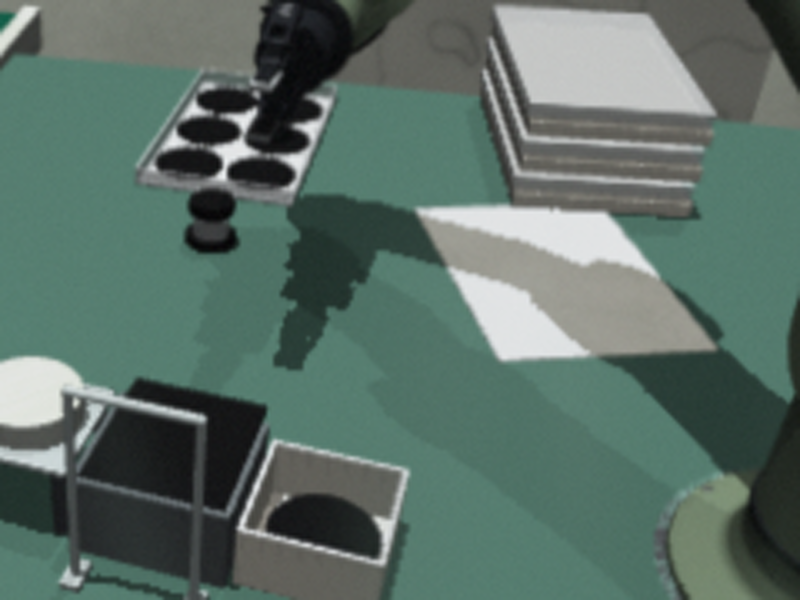

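Call:
play_rows([
  [[0, 0, 1], [0, 0, 0], 0.1],
  [[0, 0, 1], [0, 0, 0], 0.1],
  [[0, 0, 1], [0, 0, 0], 0.1],
  [[0, 0.3, 1], [0, 0, 0], 0.1],
  [[0, 0.8, 0.7], [0, 0, 0], 0.1],
  [[0, 1, 0], [0, 0, 0], 0.1],
  [[0, 1, 0], [0, 0, 0], 0.1],
  [[0, 1, 0], [0, 0, 0], 0.1],
  [[0, 0.9, 0], [0, 0, 0], 0.1],
  [[0, 0, 0], [0, 0, 0], 0.1],
  [[0, 0, 0], [0, 0, 0], 0.1],
])

```text
clock: 18.68
position: [0.5421, -0.0631, 0.1509]
tool_rot: [-1.577, -0.002, -0.121]
force: [0.1, -0.2, -0.1]
grip_width: 0.0383
finger_force: 0.0
```

```bash
cat >> h.py <<'E'
def lidfront():
    o=bot.observe();print(o["clock"],o["position"].round(4),o["force"].round(1),o["qpos"].round(2),round(o["grip_width"],4))
    A=Ro.from_euler("xyz",o["tool_rot"]).as_matrix();z=A[:,2];print("tool z elev deg",np.degrees(np.arcsin(z[2])).round(1),"azim",np.degrees(np.arctan2(z[1],z[0])).round(1))
    h=np.array([.1219,.9925]);d=o["position"][:2]-[.5611,.0896];print("TCP rel pivot: along",(d@h).round(4),"lateral",(d@[.9925,-.1219]).round(4),"z",(o["position"][2]-.07).round(4))
E
python3 -c "
from h import *
lidfront()"
```

```text
18.675 [ 0.5421 -0.0631  0.1509] [ 0.1 -0.2 -0.1] [ 0.88  1.18 -0.45  1.59 -0.88  1.47 -0.56] 0.0383
tool z elev deg -0.3 azim 83.1
TCP rel pivot: along -0.1539 lateral -0.0002 z 0.0809
```

Call:
play_rows([
  [[0, 0.6, 0], [0, 0, 0], 0.1],
  [[0, 0.6, 0], [0, 0, 0], 0.1],
  [[0, 0.6, 0], [0, 0, 0], 0.1],
  [[0, 0.6, 0], [0, 0, 0], 0.1],
  [[0, 0.3, 0], [0, 0, 0], 0.1],
  [[0, 0, 0], [0, 0, 0], 0.1],
  [[0, 0, 0], [0, 0, 0], 0.1],
])

```text
clock: 19.55
position: [0.5417, -0.0634, 0.0825]
tool_rot: [-1.574, -0.0, -0.121]
force: [-0.3, -0.1, -0.7]
grip_width: 0.0387
finger_force: 0.0
```

```bash
python3 - <<'E'
from h import *
lidfront()
f=grab_frame("side");P=cloud(f).reshape(-1,3)
M=P[(abs(P[:,0]-.542)<.03)&(P[:,1]<-.02)&(P[:,1]>-.16)&(P[:,2]>.03)&(P[:,2]<.17)]
for y in np.arange(-.16,-.02,.01):
    s=M[(M[:,1]>=y)&(M[:,1]<y+.01)]
    if len(s):print(round(y,3),len(s),s.min(0).round(3),s.max(0).round(3))
cv2.imwrite("pics/g.png",cv2.resize(f["pixels"][150:250,220:350],(780,600),interpolation=cv2.INTER_CUBIC)[...,::-1])
E
```

```text
19.55 [ 0.5417 -0.0634  0.0825] [-0.3 -0.1 -0.7] [ 0.87  1.3  -0.43  1.53 -0.84  1.46 -0.51] 0.0387
tool z elev deg -0.2 azim 83.1
TCP rel pivot: along -0.1542 lateral -0.0006 z 0.0125
-0.16 59 [ 0.513 -0.16   0.034] [ 0.542 -0.15   0.144]
-0.15 66 [ 0.514 -0.15   0.032] [ 0.545 -0.14   0.141]
-0.14 31 [ 0.52  -0.139  0.039] [ 0.544 -0.13   0.14 ]
-0.13 77 [ 0.52  -0.13   0.036] [ 0.546 -0.12   0.136]
-0.12 32 [ 0.522 -0.12   0.062] [ 0.547 -0.11   0.117]
-0.11 32 [ 0.525 -0.11   0.058] [ 0.547 -0.1    0.117]
-0.1 33 [ 0.526 -0.1    0.056] [ 0.548 -0.09   0.116]
-0.09 52 [ 0.527 -0.09   0.056] [ 0.549 -0.08   0.116]
-0.08 2 [ 0.531 -0.08   0.06 ] [ 0.535 -0.079  0.106]
-0.05 27 [ 0.512 -0.048  0.075] [ 0.572 -0.04   0.08 ]
-0.04 42 [ 0.514 -0.04   0.075] [ 0.57 -0.03  0.08]
-0.03 44 [ 0.512 -0.03   0.076] [ 0.572 -0.02   0.08 ]
```

View pics/g.png

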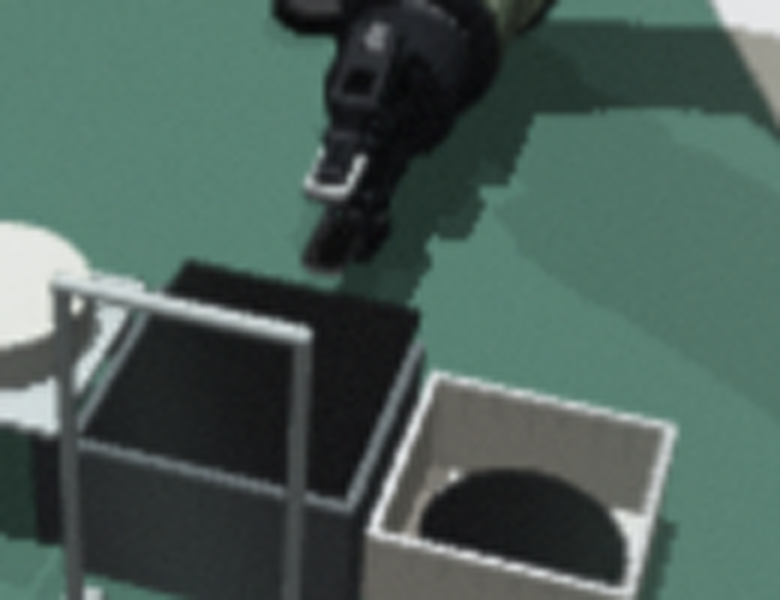

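Call:
play_rows([
  [[0, 0, 0.4], [0, 0, 0], 0.1],
  [[0, 0, 0.4], [0, 0, 0], 0.1],
  [[0, 0, 0.4], [0, 0, 0], 0.1],
  [[0, 0, 0.4], [0, 0, 0], 0.1],
  [[0, 0, 0.2], [0, 0, 0], 0.1],
  [[0, 0, 0], [0, 0, 0], 0.1],
  [[0, -0.1, 0], [0, 0, 0], 0.1],
  [[0, -0.1, 0], [0, 0, 0], 0.1],
  [[0, -0.1, 0], [0, 0, 0], 0.1],
  [[0, -0.1, 0], [0, 0, 0], 0.1],
  [[0, 0, 0], [0, 0, 0], 0.1],
  [[0, 0, 0], [0, 0, 0], 0.1],
])

```text
clock: 21.1
position: [0.547, -0.0187, 0.0919]
tool_rot: [-1.574, 0.0, -0.121]
force: [-0.2, -0.9, -1.5]
grip_width: 0.0385
finger_force: 0.6
```

```bash
cat >> h.py <<'E'
def lidplane():
    f=grab_frame("side");P=cloud(f).reshape(-1,3);g=f["pixels"].mean(2).ravel()
    h=np.array([.1219,.9925]);l=np.array([.9925,-.1219]);D=P[:,:2]-[.5611,.0896]
    Q=np.c_[D@h,D@l,P[:,2]-.07,g]
    return f,Q
E
python3 - <<'E'
from h import *
lidfront()
f,Q=lidplane()
M=Q[(abs(Q[:,1])<.055)&(Q[:,0]>-.14)&(Q[:,0]<.0)&(Q[:,2]>0)&(Q[:,2]<.03)&(Q[:,3]<60)]
for a in np.arange(-.14,0,.02):
    s=M[(M[:,0]>=a)&(M[:,0]<a+.02)]
    if len(s):print(round(a,3),len(s),np.median(s[:,2]).round(4))
E
```

```text
21.1 [ 0.547  -0.0187  0.0919] [-0.2 -0.9 -1.5] [ 0.83  1.28 -0.46  1.6  -0.89  1.38 -0.49] 0.0385
tool z elev deg -0.2 azim 83.0
TCP rel pivot: along -0.1092 lateral -0.0008 z 0.0219
-0.14 130 0.0102
-0.12 139 0.0101
-0.1 105 0.0094
-0.08 170 0.009
-0.06 168 0.0088
-0.04 195 0.0083
-0.02 207 0.0081
```

Call:
play_rows([
  [[0, -0.33, 0.08], [-0.5, 0, 0], 0.1],
  [[0, -0.33, 0.08], [-0.5, 0, 0], 0.1],
  [[0, -0.33, 0.08], [-0.5, 0, 0], 0.1],
  [[0, -0.33, 0.08], [-0.5, 0, 0], 0.1],
  [[0, -0.33, 0.08], [-0.5, 0, 0], 0.1],
  [[0, -0.33, 0.08], [-0.5, 0, 0], 0.1],
  [[0, -0.33, 0.08], [-0.5, 0, 0], 0.1],
  [[0, -0.33, 0.08], [-0.5, 0, 0], 0.1],
  [[0, -0.33, 0.08], [-0.5, 0, 0], 0.1],
  [[0, -0.33, 0.08], [-0.5, 0, 0], 0.1],
  [[0, 0, 0], [0, 0, 0], 0.1],
])

```text
clock: 22.52
position: [0.5528, 0.0279, 0.1627]
tool_rot: [-2.324, -0.002, -0.118]
force: [-0.2, -1.1, -1.2]
grip_width: 0.0385
finger_force: 0.4
```

```bash
python3 - <<'E'
from h import *
lidfront()
f,Q=lidplane()
M=Q[(abs(Q[:,1])<.05)&(Q[:,0]>-.14)&(Q[:,0]<.02)&(Q[:,2]>0.015)&(Q[:,2]<.15)&(Q[:,3]<60)]
for a in np.arange(-.14,0.02,.02):
    s=M[(M[:,0]>=a)&(M[:,0]<a+.02)]
    if len(s):print(round(a,3),len(s),np.median(s[:,2]).round(4))
cv2.imwrite("pics/i.png",cv2.resize(f["pixels"][140:250,220:350],(780,600),interpolation=cv2.INTER_CUBIC)[...,::-1])
E
```

```text
22.525 [0.5528 0.0279 0.1627] [-0.2 -1.1 -1.2] [ 0.52  0.66 -0.31  1.86 -0.79  0.95 -0.85] 0.0385
tool z elev deg -43.2 azim 83.1
TCP rel pivot: along -0.0623 lateral -0.0008 z 0.0927
-0.14 54 0.1279
-0.12 33 0.1097
-0.1 216 0.0984
-0.08 453 0.0835
-0.06 301 0.064
-0.04 362 0.0398
-0.02 246 0.022
```

View pics/i.png

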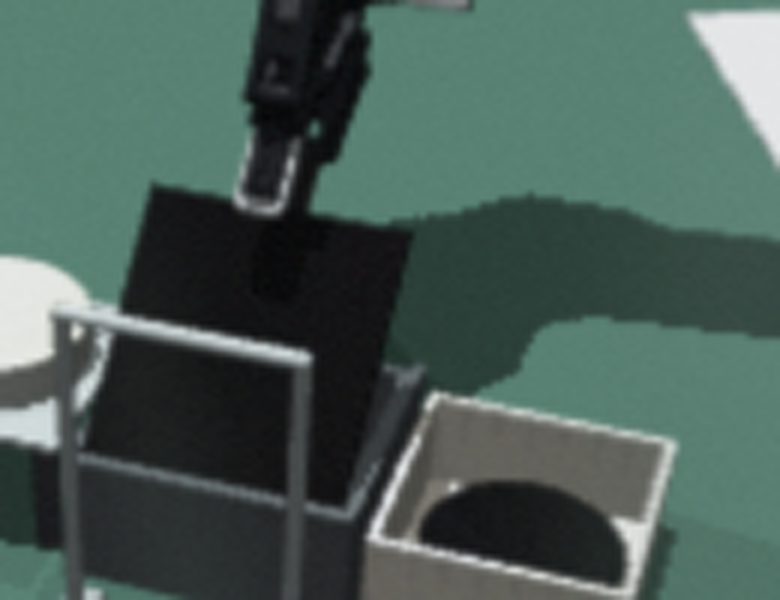

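Call:
play_rows([
  [[0, -0.08, 0.04], [0, 0, 0], 0.0],
  [[0, -0.09, 0.05], [0, 0, 0], -0.1],
  [[0, -0.08, 0.04], [0, 0, 0], -0.2],
  [[0, -0.09, 0.05], [0, 0, 0], -0.3],
  [[0, -0.08, 0.04], [0, 0, 0], -0.4],
  [[0, -0.09, 0.05], [0, 0, 0], -0.5],
  [[0, -0.08, 0.04], [0, 0, 0], -0.6],
  [[0, -0.09, 0.05], [0, 0, 0], -0.7],
  [[0, -0.08, 0.04], [0, 0, 0], -0.8],
  [[0, -0.09, 0.05], [0, 0, 0], -0.9],
  [[0, -0.08, 0.04], [0, 0, 0], -1],
  [[0, 0, 0], [0, 0, 0], -1],
  [[0, 0, 0], [0, 0, 0], -1],
])

```text
clock: 24.2
position: [0.5555, 0.0511, 0.1699]
tool_rot: [-2.324, 0.0, -0.121]
force: [-0.3, -0.1, -1.1]
grip_width: 0.0855
finger_force: 0.4
```

```bash
cat >> h.py <<'E'
def lidfit():
    lidfront()
    f,Q=lidplane()
    M=Q[(abs(Q[:,1])<.057)&(abs(Q[:,1])>.035)&(Q[:,0]>-.14)&(Q[:,0]<.06)&(Q[:,2]>0.015)&(Q[:,2]<.15)&(Q[:,3]<60)]
    for z in np.arange(.015,.15,.015):
        s=M[(M[:,2]>=z)&(M[:,2]<z+.015)]
        if len(s):print("z",round(z+.0075,3),len(s),"along",np.median(s[:,0]).round(4))
    # gripper dark points in middle, in tool coords
    o=bot.observe();A=Ro.from_euler("xyz",o["tool_rot"]);P=cloud(f).reshape(-1,3);T=A.inv().apply(P-o["position"])
    m=(abs(T[:,0])<.02)&(abs(T[:,1])<.07)&(T[:,2]>-.07)&(T[:,2]<.06)
    T=T[m]
    for y in np.arange(-.07,.07,.01):
        s=T[(T[:,1]>=y)&(T[:,1]<y+.01)]
        if len(s):print("  tool y",round(y,2),len(s),"z",s[:,2].min().round(3),np.median(s[:,2]).round(3),s[:,2].max().round(3))
    return f
E
python3 -c "
from h import *
lidfit()"
```

```text
24.2 [0.5555 0.0511 0.1699] [-0.3 -0.1 -1.1] [ 0.49  0.65 -0.33  1.87 -0.81  0.93 -0.88] 0.0855
tool z elev deg -43.2 azim 83.1
TCP rel pivot: along -0.0389 lateral -0.0009 z 0.0999
z 0.022 119 along -0.0141
z 0.038 120 along -0.0288
z 0.052 99 along -0.0431
z 0.068 128 along -0.0579
z 0.082 138 along -0.0725
z 0.098 117 along -0.0866
z 0.112 1 along 0.04
  tool y -0.07 25 z 0.037 0.04 0.045
  tool y -0.06 96 z -0.069 -0.053 -0.032
  tool y -0.05 54 z -0.068 -0.039 -0.031
  tool y 0.03 488 z -0.05 0.001 0.06
  tool y 0.04 108 z -0.07 -0.052 0.06
```

Call:
play_rows([
  [[0, -0.29, 0.15], [-0.5, 0, 0], -1],
  [[0, -0.29, 0.15], [-0.5, 0, 0], -1],
  [[0, -0.29, 0.15], [-0.5, 0, 0], -1],
  [[0, -0.29, 0.15], [-0.5, 0, 0], -1],
  [[0, -0.29, 0.15], [-0.5, 0, 0], -1],
  [[0, -0.29, 0.15], [-0.5, 0, 0], -1],
  [[0, -0.29, 0.15], [-0.5, 0, 0], -1],
  [[0, -0.29, 0.15], [-0.5, 0, 0], -1],
  [[0, -0.29, 0.15], [-0.5, 0, 0], -1],
  [[0, 0, 0], [0, 0, 0], -1],
])

```text
clock: 25.5
position: [0.564, 0.125, 0.1729]
tool_rot: [-2.999, 0.0, -0.117]
force: [0.0, 1.1, -0.5]
grip_width: 0.0852
finger_force: 0.0
```

```bash
python3 -c "
from h import *
f=lidfit()
cv2.imwrite('pics/j.png',cv2.resize(f['pixels'][120:250,220:350],(600,600),interpolation=cv2.INTER_CUBIC)[...,::-1])"
```

```text
25.5 [0.564  0.125  0.1729] [ 0.   1.1 -0.5] [-0.26  0.48  0.03  1.81 -0.2   0.81 -1.79] 0.0852
tool z elev deg -81.8 azim 83.3
TCP rel pivot: along 0.0355 lateral -0.0015 z 0.1029
z 0.022 51 along 0.0045
z 0.038 51 along 0.0065
z 0.052 54 along 0.0078
z 0.068 53 along 0.0097
z 0.082 69 along 0.0112
z 0.098 39 along 0.013
z 0.112 63 along 0.0147
z 0.128 71 along 0.0159
z 0.143 39 along 0.0139
  tool y -0.06 106 z -0.068 -0.052 -0.031
  tool y -0.05 32 z -0.067 -0.047 -0.03
  tool y -0.02 2 z -0.021 -0.02 -0.019
  tool y -0.01 27 z -0.023 -0.02 -0.014
  tool y 0.0 1 z -0.036 -0.036 -0.036
  tool y 0.01 111 z -0.038 -0.026 -0.008
  tool y 0.02 126 z -0.013 0.02 0.038
  tool y 0.03 112 z -0.061 0.046 0.06
  tool y 0.04 103 z -0.069 -0.049 -0.029
```

View pics/j.png

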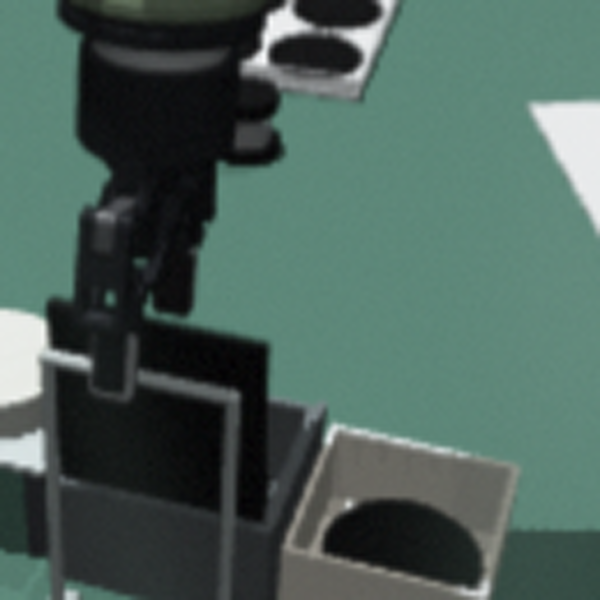

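Call:
play_rows([
  [[0, 0, 0], [0, 0, 0], -1],
  [[0, 0, 0], [0, 0, 0], -1],
  [[0, 0, 0], [0, 0, 0], -1],
])

```text
clock: 25.92
position: [0.5643, 0.1218, 0.1729]
tool_rot: [-2.999, 0.0, -0.123]
force: [0.3, -0.5, 0.4]
grip_width: 0.0852
finger_force: 0.0
```

```bash
python3 -c "
from h import *
f=lidfit()"
```

```text
25.925 [0.5643 0.1218 0.1729] [ 0.3 -0.5  0.4] [-0.26  0.48  0.03  1.81 -0.2   0.81 -1.79] 0.0852
tool z elev deg -81.8 azim 83.0
TCP rel pivot: along 0.0324 lateral -0.0008 z 0.1029
z 0.022 49 along 0.0066
z 0.038 42 along 0.0103
z 0.052 49 along 0.0144
z 0.068 45 along 0.0187
z 0.082 49 along 0.0231
z 0.098 54 along 0.0267
z 0.112 19 along 0.0296
z 0.128 80 along 0.0338
z 0.143 3 along 0.0318
  tool y -0.06 85 z -0.069 -0.053 -0.033
  tool y -0.05 46 z -0.069 -0.046 -0.03
  tool y -0.02 7 z -0.02 -0.018 -0.016
  tool y -0.01 65 z -0.034 -0.025 -0.013
  tool y 0.0 60 z -0.032 0.003 0.012
  tool y 0.01 99 z 0.011 0.023 0.038
  tool y 0.02 84 z 0.034 0.048 0.059
  tool y 0.03 5 z 0.057 0.058 0.06
  tool y 0.04 113 z -0.07 -0.049 -0.03
  tool y 0.05 1 z -0.067 -0.067 -0.067
```

Call:
play_rows([
  [[0, 0, -0.3], [0, 0, 0], -1],
  [[0, 0, -0.5], [0, 0, 0], -1],
  [[0, 0, -0.8], [0, 0, 0], -1],
  [[0, 0, -1], [0, 0, 0], -1],
  [[0, 0, -1], [0, 0, 0], -1],
  [[0, 0, -1], [0, 0, 0], -1],
  [[0, 0, -0.8], [0, 0, 0], -1],
  [[0, 1, 0], [0, 0, 0], -1],
  [[0, 1, 0], [0, 0, 0], -1],
  [[0, 1, 0], [0, 0, 0], -1],
  [[0, 1, 0], [0, 0, 0], -1],
  [[0, 1, 0], [0, 0, 0], -1],
  [[0, 0, 0], [0, 0, 0], -1],
  [[0, 0, 0], [0, 0, 0], -1],
  [[0, 0, 0], [0, 0, 0], -1],
])

```text
clock: 27.85
position: [0.5471, -0.0185, 0.2891]
tool_rot: [-2.999, -0.0, -0.12]
force: [1.0, 0.4, -0.9]
grip_width: 0.0853
finger_force: 0.0
```

```bash
python3 -c "
from h import *
f=lidfit()
P=cloud(f).reshape(-1,3);W=P[(abs(P[:,2]-.102)<.005)&(P[:,0]>.627)&(P[:,0]<.8)&(abs(P[:,1]-.02)<.08)];print(cv2.minAreaRect((W[:,:2]*1000).astype(np.float32)))
"
```

```text
27.85 [ 0.5471 -0.0185  0.2891] [ 1.   0.4 -0.9] [-0.07  0.32  0.11  1.73 -0.2   1.09 -1.56] 0.0853
tool z elev deg -81.8 azim 83.0
TCP rel pivot: along -0.109 lateral -0.0007 z 0.2191
z 0.022 52 along 0.0071
z 0.038 45 along 0.0106
z 0.052 45 along 0.015
z 0.068 47 along 0.0189
z 0.082 48 along 0.0226
z 0.098 53 along 0.0267
z 0.112 17 along 0.0295
z 0.128 76 along 0.0338
z 0.143 4 along 0.0325
  tool y -0.06 88 z -0.07 -0.053 -0.037
  tool y -0.05 63 z -0.068 -0.047 -0.032
  tool y 0.03 1 z -0.054 -0.054 -0.054
  tool y 0.04 117 z -0.069 -0.049 -0.031
  tool y 0.05 2 z -0.066 -0.057 -0.047
((687.3342895507812, 16.37240982055664), (79.77832794189453, 98.58531951904297), 8.008517265319824)
```

The lid leans steadily at about 15° on the bar. The weight is on the stand, and the arm is clear of everything.

```bash
python3 -c "
from h import *
print(bot.job_done())"
```

```text
the job is handed in; nothing more can be done
None
```

The job is handed in: the weight lies flat on the stand, about 2 mm from its centre, and the lid leans back about 15° on the wire rest with its rear edge on the ledge; nothing else was moved, and the clock stood at about 28 s.

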